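Pick a masking kit from the sloped bin

TASK

Make up the kit for the next masking job: take the roll of blue tape and the brown cork sanding block out of the sloped yellow bin and lay both flat on the floor of the grey tray, side by side and not one on the other. Set them down rather than dropping them, and leave the green roll in its bay and the other things on the bench where they are.

Things in the scene. Friction and masses are not known exactly. Their poses are not given: they have to be found in the camera images.
- bin: fixed yellow picking bin, 165 deep (x) x 380 wide (y) x 103 high mm. Origin at the centre of its underside, x to its rear (away from the robot), y to its left, z up. Its floor rises to the rear at 15 degrees, 160 mm along the slope. Three bays side by side, each 120 mm wide inside, centred at y = +125, 0, -125 mm; each holds one item lying flat on the slope. Which bay holds which varies
- bay_middle (a point): point on the sloping floor of the middle bay, 62 mm up the slope from the front lip, where the item's centre lies at the start (the others 125 mm to either side). Axes as the bin's, not tilted. Heights square to the slope: dividers and sides 39 mm, front lip 22 mm, rear wall 42 mm; walls 5 mm thick
- blue_tape: loose roll of blue tape, 95 mm outer diameter, hole 56 mm, 24 mm high as it lies, 0.12 kg (varies). Origin at the centre of its underside, z along the roll's axis, at the start square to the sloping floor. The rim is 20 mm thick and can be pinched with one finger in the hole; bare floor of 50 mm between roll and rear wall, 14 mm to the front lip
- green_tape: loose roll of green tape in another bay, 100 mm outer diameter, 18 mm wide (high). Origin at the centre of its underside, z along its axis. Stays in its bay
- sanding_block: loose brown cork sanding block, 112 x 62 x 26 mm, 0.09 kg (varies). Origin at the centre of its underside; x along its 112 mm length, y along its 62 mm width, z square to its underside. In the bin it lies flat on the slope with its length across the bay, so that its 62 mm width runs up the slope, with at least 25 mm free before and behind it
- tray: fixed shallow grey tray with a black rim, 180 deep (x) x 260 wide (y) mm outside, 170 x 250 mm inside, rim top 32 mm above the bench, undivided. Origin at the centre of its underside, x to its rear, y to its left
- tray_in (a point): centre of the tray's inner floor, 5 mm above the bench; axes as the tray's. Beware: a fixed level panel on a stand overhangs the back of the bench about 0.28 m up, over world x > 0.61 and y from -0.32 to +0.30 m; keep the hand in front of it
- bench_spray: grey spray can with yellow cap, 66 mm diameter, 200 mm tall, at the back of the bench; bystander. Origin at the centre of its underside
- green_spray: green spray can with yellow cap, 66 mm diameter, 190 mm tall, at the back right; bystander. Origin at the centre of its underside
- white_bottle_small: white plastic bottle, 66 mm diameter, 149 mm tall, at the back; bystander. Origin at the centre of its underside
- drip_tin: small whitish tin, 72 mm diameter, 71 mm tall, at the back; bystander. Origin at the centre of its underside

How it is judged:
By the outcome, as a careful person would: the job done as asked, in the order asked, and still so for the second after the job is handed in, with the robot touching nothing.
It also fails if it takes over 54 s, if anything falls off the work surface, if the arm or the gripper's body presses on something with over 40 N, if the wrist force passes 120 N, or if a joint passes its speed limit or range.

ROBOT

A 6-joint arm with a two-finger parallel gripper is mounted at the origin on a cart in front of the work surface, level with it; the furniture and walls round the work are solid. World frame = base frame: x ahead of the robot, y to its left, z up, the work surface at z = 0. Lengths are in m, angles in rad, forces in N, time in s.
With the tool pointing down it reaches from about 0.275 to 0.725 m from the base axis. Payload 5.6 kg.
Tool frame: the origin (TCP) lies at the very end of the fingers, on their centre line; the grasp point (between the pads) lies 19 mm behind it (robot.hold_point_z is the distance from the TCP to the grasp point, in m); z points along the fingers, y is the line along which they close (so a half turn about z gives the same grasp; the last joint's range is limited). The gripper opens to 85 mm and grips with 20 to 120 N. Pads are 22 mm wide; open, the fingers measure 114 mm over their backs; the gripper's body (76 mm by 85 mm) begins 54 mm behind the grasp point. The pads swing forward as they close: fully open they stand 13 mm farther back than shut.
Start: joints at [1.388, 0.255, 0.108, 0, -1.424, -0.285], TCP at [0.248, 0.491, 0.231] pointing down, gripper open.
Joint ranges: [-2.95, 2.95], [-1.21, 1.97], [-1.09, 1.5], [-2.87, 1.71], [-2.94, -0.07], [-3.05, 3.05]. Speed limits (rad/s): [2.57, 2.57, 3.14, 3.14, 3.14, 3.14].

INTERFACE

Orientations are given as a rotation vector (axis times angle).
In Python, from cell import robot, viewer gives the robot as it stands. The module is installed in compiled form; this text tells all that it offers.
- The arm moves only by the shell command python3 -m crank 'ROWS' [FORCE]. ROWS is JSON, a list of rows, each an object of numbers: "x", "y", "z": the shift along the tool's x, y, z in m; "ax", "ay", "az": the turn, a rotation vector about the tool's x, y, z in degrees; "fingers": the opening, from 0 (shut) to 1 (fully open). A call has 1 to 10 rows; each row shifts and turns the commanded pose from where the row before left it, along the tool's axes as they then stand; what a row does not reach is not made up. A row lasts 1/8 s, in which the tool goes at most 62.5 mm and 10.7 degrees, less where a joint would pass 70% of its speed; a pose out of reach is approached as far as the arm can. A call with a gripper value outside its range is refused whole. The fingers move at their own pace and stop on an object; FORCE is the grip in N (left out, the last holds). Time passes only in rows, so rows that do not move let the fingers close. It gives the time, the measured TCP pose, the force, the opening and the grip force at its end, in the units of the state.
- robot.observe(): the state, without advancing time (a new reading comes with each control period).
- viewer.camera(name): name is "scene" or "top"; returns the picture (400x640x3 uint8, red, green, blue); there is no depth.
- viewer.camera_params(name): a dict with "mtx" (3x3 intrinsics, pixels), "R" (3x3) and "t" (3): a world point X has camera coordinates R X + t. Camera axes: x right, y down, z forward; pixel columns grow to the right and rows downward; lengths in m; the calibration is good to about 2 mm. A picture is of the moment at which its call begins. camera_params takes no time and is no camera call.
- robot.finish_job(): hands the job in; it is judged then, once.
The state is a dict: "t": time; "joint_pos": joint angles; "qd": joint speeds; "effort": joint torques, N m; "ee_pos": TCP position; "orientation": TCP orientation; "force": force on the tool from outside, world axes, zero at the start; "ft_torque": the same for the moment, N m; "grip_width": opening from 0.0 (shut) to 1.0 (fully open); "finger_force": force on a finger pad.
Only numpy, scipy, OpenCV 4.12 (cv2) and the standard library are available. Lean on these libraries where they do the work, as an engineer would, in place of code of your own. Each camera call takes 0.05 s, during which the arm holds its last target. There are 200 camera calls.

## Working session

There is one attempt and no reset: what is moved stays moved. The work goes in short steps, Python scripts to look and compute and a shell command to move; the robot and the scene stay as the last step left them, time stands still between calls to the robot, and variables do not carry over. Pictures are saved under pics/ and viewed, at most 13 in all, crops included, and the job is handed in when it is done.

```bash
mkdir -p pics
python3 - <<'E'
from cell import robot, viewer
import cv2,numpy as np
s=robot.observe(); print(s['t'],s['ee_pos'],s['orientation'],s['grip_width'],robot.hold_point_z)
for n in("scene","top"):
    im=viewer.camera(n); cv2.imwrite(f"pics/{n}0.png",im[:,:,::-1])
    p=viewer.camera_params(n); print(n,np.round(p['mtx'],1).tolist(),np.round(p['R'],3).tolist(),np.round(p['t'],3).tolist(), np.round(-np.array(p['R']).T@p['t'],3))
E
```

```text
0.0 [0.24773424 0.49047321 0.23037132] [ 3.05413204e+00 -7.27861529e-01 -5.85534752e-04] 0.9998568028488805 0.0187
scene [[437.0, 0.0, 320.9], [0.0, 437.0, 197.6], [0.0, 0.0, 1.0]] [[0.679, -0.734, -0.006], [-0.314, -0.284, -0.906], [0.663, 0.617, -0.423]] [-0.295, 0.258, 0.786] [-0.24  -0.629  0.565]
top [[422.0, 0.0, 324.8], [0.0, 422.0, 198.3], [0.0, 0.0, 1.0]] [[-0.016, -1.0, 0.015], [-0.99, 0.013, -0.142], [0.142, -0.017, -0.99]] [0.113, 0.594, 1.176] [0.423 0.125 1.247]
```

View pics/top0.png

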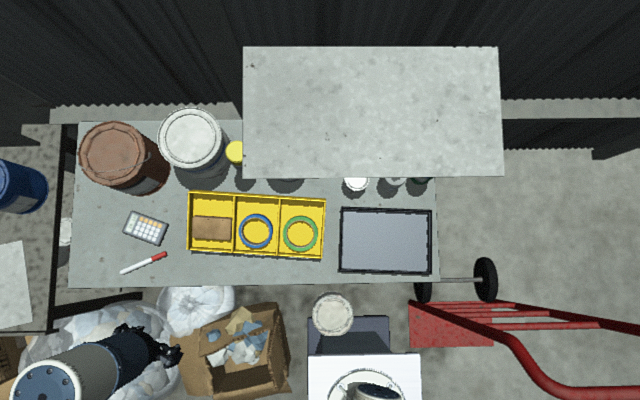

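View pics/scene0.png

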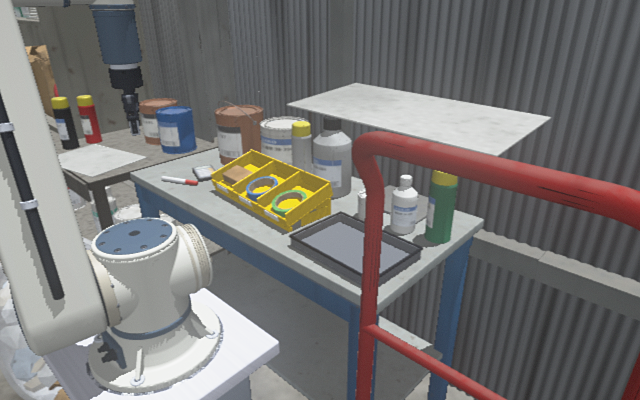

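The top view shows the bin at x 188–326, y 190–258. The block is in the left bay at (212,229), the blue roll in the middle at (255,231), and green on the right at (300,234). The tray is at x 340–432, y 207–273. The scene view agrees.

```bash
cat > h.py <<'E'
import cv2,numpy as np
from cell import viewer
P={n:viewer.camera_params(n) for n in("scene","top")}
def ray(n,uv):
    p=P[n];R=np.array(p['R']);d=R.T@np.linalg.solve(p['mtx'],[uv[0],uv[1],1.]);return -R.T@np.array(p['t']),d/np.linalg.norm(d)
def plane(n,uv,z):
    c,d=ray(n,uv);return c+d*(z-c[2])/d[2]
def tri(a,b):
    c1,d1=ray("scene",a);c2,d2=ray("top",b)
    s=np.linalg.lstsq(np.c_[d1,-d2],c2-c1,rcond=None)[0];p,q=c1+s[0]*d1,c2+s[1]*d2
    return (p+q)/2,np.linalg.norm(p-q)
H={'blue':((100,90,50),(118,255,255)),'green':((45,90,40),(85,255,255)),'brown':((8,60,60),(18,200,220)),'yellow':((22,150,60),(32,255,255)),'tray':((100,15,80),(125,90,200))}
def cont(im,col,roi):
    x0,y0,x1,y1=roi;m=cv2.inRange(cv2.cvtColor(im,cv2.COLOR_RGB2HSV),*H[col]);k=np.zeros_like(m);k[y0:y1,x0:x1]=m[y0:y1,x0:x1]
    c=max(cv2.findContours(k,cv2.RETR_EXTERNAL,cv2.CHAIN_APPROX_NONE)[0],key=cv2.contourArea);return c
E
python3 - <<'E'
from h import *
ims={n:cv2.imread(f"pics/{n}0.png")[:,:,::-1].copy() for n in P}
rois={'top':{'blue':(235,200,282,258),'green':(280,200,326,258),'brown':(188,205,236,250),'yellow':(180,180,335,265),'tray':(335,200,440,280)},
'scene':{'blue':(235,165,290,205),'green':(265,180,320,220),'brown':(215,155,260,190),'yellow':(200,145,340,230),'tray':(285,205,425,285)}}
for col in H:
    C={n:cont(ims[n],col,rois[n][col]) for n in P}
    if col in('blue','green'):
        e={n:cv2.fitEllipse(cv2.convexHull(C[n])) for n in P}; print(col,e,tri(e['scene'][0],e['top'][0]))
    else:
        for n in P: print(col,n,cv2.contourArea(C[n]),cv2.minAreaRect(C[n]),cv2.approxPolyDP(cv2.convexHull(C[n]),2.5,True)[:,0].tolist())
a=cv2.resize(ims['top'][180:280,180:440],None,fx=3,fy=3,interpolation=cv2.INTER_CUBIC);b=cv2.resize(ims['scene'][145:245,200:460],None,fx=3,fy=3,interpolation=cv2.INTER_CUBIC)
cv2.imwrite("pics/c1.png",np.vstack([a,b[:295]])[:,:,::-1])
E
```

```text
blue {'scene': ((255.84030151367188, 188.25930786132812), (17.027347564697266, 25.33766746520996), 37.817378997802734), 'top': ((255.42808532714844, 230.5125274658203), (32.833187103271484, 33.8575439453125), 40.275352478027344)} (array([0.49829872, 0.30790217, 0.0461624 ]), np.float64(0.01691567385679107))
green {'scene': ((288.02764892578125, 200.06466674804688), (19.126428604125977, 34.765968322753906), 71.06990814208984), 'top': ((299.9897766113281, 233.3099822998047), (34.332889556884766, 35.02786636352539), 4.336009979248047)} (array([0.49418787, 0.17665357, 0.05062009]), np.float64(0.0016322583634296962))
brown scene 271.5 ((236.19117736816406, 172.9852752685547), (14.57737922668457, 26.410781860351562), 59.036251068115234) [[251, 172], [233, 183], [225, 180], [223, 175], [236, 165]]
brown top 557.5 ((211.26458740234375, 227.2665557861328), (39.36069869995117, 22.081912994384766), 3.5763344764709473) [[193, 217], [230, 218], [230, 238], [192, 236]]
yellow scene 5558.5 ((271.77618408203125, 190.4076385498047), (123.02978515625, 61.258121490478516), 22.425861358642578) [[212, 174], [253, 150], [328, 181], [332, 194], [329, 213], [285, 229], [216, 189]]
yellow top 7969.5 ((254.82565307617188, 223.67343139648438), (137.49050903320312, 60.58867645263672), 3.7313973903656006) [[188, 192], [204, 190], [325, 199], [321, 257], [187, 248]]
tray scene 1670.0 ((340.8503723144531, 238.31478881835938), (68.47486114501953, 42.75556945800781), 28.442928314208984) [[301, 240], [337, 222], [363, 226], [361, 273]]
tray top 4580.5 ((384.6466064453125, 241.17446899414062), (86.40798950195312, 58.305484771728516), 1.9414864778518677) [[343, 212], [426, 215], [426, 270], [348, 269], [341, 266]]
```

View pics/c1.png

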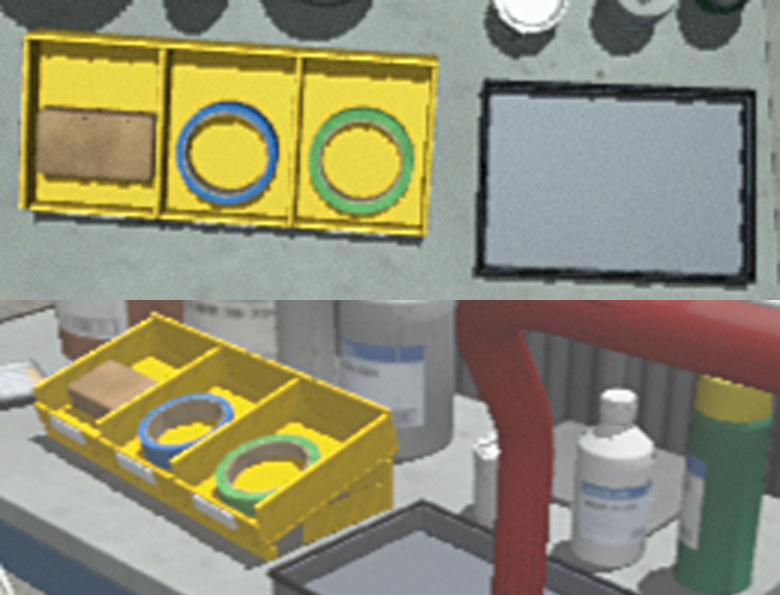

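```bash
cat > g.py <<'E'
import numpy as np
from scipy.spatial.transform import Rotation as Ro
from cell import robot
np.set_printoptions(precision=4,suppress=True)
def target_R(yaw,tilt):
    # tool y = along yaw direction reversed-180 (-x'), z = approach; tilt: approach leans forward by tilt
    z=np.array([np.sin(tilt)*np.cos(yaw),np.sin(tilt)*np.sin(yaw),-np.cos(tilt)])
    y=-np.array([np.cos(tilt)*np.cos(yaw),np.cos(tilt)*np.sin(yaw),np.sin(tilt)])
    return Ro.from_matrix(np.c_[np.cross(y,z),y,z])
def go(p,yaw,tilt):
    s=robot.observe();R=Ro.from_rotvec(s['orientation']);T=target_R(yaw,tilt)
    print('t',s['t'],'turn deg',np.degrees((R.inv()*T).as_rotvec()),'then shift mm',T.inv().apply(np.array(p)-s['ee_pos'])*1e3,'shift in present axes',R.inv().apply(np.array(p)-s['ee_pos'])*1e3)
E
python3 - <<'E'
from h import *; from g import *
c=lambda x,y:(x/3+180-1/3,y/3+180-1/3)
RL,RR=plane('top',c(25,35),.103),plane('top',c(438,57),.103)
FL,FR=plane('top',c(20,208),.059),plane('top',c(428,236),.059)
print('bin',RL,RR,FL,FR,'width',np.linalg.norm(RL-RR),np.linalg.norm(FL-FR),'depth',np.linalg.norm((RL-FL)[:2]),np.linalg.norm((RR-FR)[:2]))
yw=[np.degrees(np.arctan2(*(-(v[0]),v[1]))) for v in (RL-RR,FL-FR)];print('yaw',yw)
print('RR tri',tri((200+390/3,145+(410-300)/3),c(438,57)), 'RL tri',tri((200+155/3,145+15/3),c(25,35)))
print('roll',plane('top',(255.43,230.5),.060),'green',plane('top',(300,233.3),.055),'block',plane('top',c(96,143),.062))
t=[plane('top',c(*q),.032) for q in((484,80),(756,90),(752,286),(474,277))];print('tray',np.array(t),np.mean(t,0),[np.linalg.norm(t[i]-t[i-1]) for i in range(4)])
E
```

```text
bin [0.6107 0.4787 0.103 ] [0.5853 0.1029 0.103 ] [0.4554 0.4921 0.059 ] [0.4237 0.114  0.059 ] width 0.3766738573984161 0.3793457594508671 depth 0.15584998441538386 0.16197437003451737
yaw [np.float64(-3.857548090387503), np.float64(-4.78653007884127)]
RR tri (array([0.5854, 0.1035, 0.0976]), np.float64(0.001860977430359747)) RL tri (array([0.6133, 0.4797, 0.096 ]), np.float64(0.003773751561611631))
roll [0.5039 0.3005 0.06  ] green [0.4946 0.1759 0.055 ] block [0.5145 0.4224 0.062 ]
tray [[ 0.5723  0.0574  0.032 ]
 [ 0.5589 -0.2063  0.032 ]
 [ 0.372  -0.1928  0.032 ]
 [ 0.3847  0.0708  0.032 ]] [ 0.472  -0.0677  0.032 ] [np.float64(0.18815846990496796), np.float64(0.2640590782167584), np.float64(0.18742324117644377), np.float64(0.26396784939954004)]
```

Run:
```python
from g import *
r=np.radians
go((.5252,.2989,.128),r(-4.4),r(15)); go((.5252,.2989,.128),r(-4.4),0)
```

```text
t 0.1 turn deg [13.2952  8.7869 67.1947] then shift mm [ 169.8039 -254.8488  174.4235] shift in present axes [334.0368  45.757  102.6185]
t 0.1 turn deg [ 0.0803 -0.0588 67.5901] then shift mm [ 169.8039 -291.3092  102.5204] shift in present axes [334.0368  45.757  102.6185]
```

```bash
python3 -m crank '[{"ax":1.66,"ay":1.1,"az":8.4,"fingers":0.6},{"ax":1.66,"ay":1.1,"az":8.4},{"ax":1.66,"ay":1.1,"az":8.4},{"ax":1.66,"ay":1.1,"az":8.4},{"ax":1.66,"ay":1.1,"az":8.4},{"ax":1.66,"ay":1.1,"az":8.4},{"ax":1.66,"ay":1.1,"az":8.4},{"ax":1.66,"ay":1.1,"az":8.4}]' 40
python3 -m crank '[{"x":0.019,"y":-0.028,"z":0.019},{"x":0.019,"y":-0.028,"z":0.019},{"x":0.019,"y":-0.028,"z":0.019},{"x":0.019,"y":-0.028,"z":0.019},{"x":0.019,"y":-0.028,"z":0.019},{"x":0.019,"y":-0.028,"z":0.019},{"x":0.019,"y":-0.028,"z":0.019},{"x":0.019,"y":-0.028,"z":0.019},{"x":0.018,"y":-0.03,"z":0.019},{}]'
python3 - <<'E'
from g import *
from h import *
r=np.radians
go((.5458,.2973,.0507),r(-4.4),r(15)); print(robot.observe()['joint_pos'],robot.observe()['force'])
for n,(x0,y0,x1,y1) in {'top':(180,170,340,270),'scene':(190,100,350,240)}.items():
    im=viewer.camera(n)[y0:y1,x0:x1,::-1]; cv2.imwrite(f"pics/{n}1.png",cv2.resize(im,None,fx=4,fy=4,interpolation=cv2.INTER_CUBIC))
E
```

```text
t 0.1 turn deg [13.2952  8.7869 67.1947] then shift mm [ 169.8188 -254.8001  254.4373] shift in present axes [353.1387  37.7673 179.9069]
[ 1.3876  0.2557  0.1072 -0.0004 -1.4239 -0.2847] [-0.8867  0.1627  0.2758]schema error: expected keys x, y, z, ax, ay, az, fingers
schema error: expected keys x, y, z, ax, ay, az, fingers
```

View pics/scene1.png

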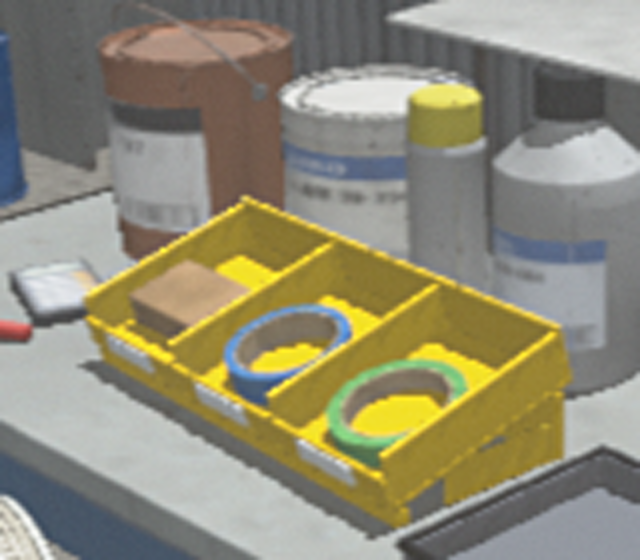

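The arm has not moved: the rows were refused because every row needs all seven keys. The picture shows the bin unchanged, with the blue roll in the middle bay at crop (288,350).

```bash
python3 -m crank '[{"x":0,"y":0,"z":0,"ax":1.66,"ay":1.1,"az":8.4,"fingers":0.6},{"x":0,"y":0,"z":0,"ax":1.66,"ay":1.1,"az":8.4,"fingers":0.6},{"x":0,"y":0,"z":0,"ax":1.66,"ay":1.1,"az":8.4,"fingers":0.6},{"x":0,"y":0,"z":0,"ax":1.66,"ay":1.1,"az":8.4,"fingers":0.6},{"x":0,"y":0,"z":0,"ax":1.66,"ay":1.1,"az":8.4,"fingers":0.6},{"x":0,"y":0,"z":0,"ax":1.66,"ay":1.1,"az":8.4,"fingers":0.6},{"x":0,"y":0,"z":0,"ax":1.66,"ay":1.1,"az":8.4,"fingers":0.6},{"x":0,"y":0,"z":0,"ax":1.66,"ay":1.1,"az":8.4,"fingers":0.6}]' 40
python3 -m crank '[{"x":0.019,"y":-0.028,"z":0.019,"ax":0,"ay":0,"az":0,"fingers":0.6},{"x":0.019,"y":-0.028,"z":0.019,"ax":0,"ay":0,"az":0,"fingers":0.6},{"x":0.019,"y":-0.028,"z":0.019,"ax":0,"ay":0,"az":0,"fingers":0.6},{"x":0.019,"y":-0.028,"z":0.019,"ax":0,"ay":0,"az":0,"fingers":0.6},{"x":0.019,"y":-0.028,"z":0.019,"ax":0,"ay":0,"az":0,"fingers":0.6},{"x":0.019,"y":-0.028,"z":0.019,"ax":0,"ay":0,"az":0,"fingers":0.6},{"x":0.019,"y":-0.028,"z":0.019,"ax":0,"ay":0,"az":0,"fingers":0.6},{"x":0.019,"y":-0.028,"z":0.019,"ax":0,"ay":0,"az":0,"fingers":0.6},{"x":0.018,"y":-0.03,"z":0.019,"ax":0,"ay":0,"az":0,"fingers":0.6},{"x":0,"y":0,"z":0,"ax":0,"ay":0,"az":0,"fingers":0.6}]'
cat > snap.py <<'E'
import sys
from h import *
n,x0,y0,x1,y1,out=sys.argv[1],*map(int,sys.argv[2:6]),sys.argv[6]
im=viewer.camera(n)[y0:y1,x0:x1,::-1]; cv2.imwrite(f"pics/{out}.png",cv2.resize(im,None,fx=4,fy=4,interpolation=cv2.INTER_CUBIC))
E
python3 - <<'E'
from g import *
r=np.radians
go((.5458,.2973,.0507),r(-4.4),r(15)); print(robot.observe()['joint_pos'],robot.observe()['force'])
E
python3 snap.py scene 190 100 350 240 s2
```

```text
t: 1.2
ee_pos: [0.2479, 0.4907, 0.2311]
orientation: [-1.998, 2.168, -0.285]
force: [0.8, 0.6, 0.2]
grip_width: 0.604
finger_force: 0.0
t: 2.45
ee_pos: [0.5246, 0.2972, 0.1303]
orientation: [-2.002, 2.169, -0.285]
force: [0.6, -0.8, -0.1]
grip_width: 0.601
finger_force: 0.0
t 2.45 turn deg [ 0.0699 -0.0915 -0.1803] then shift mm [-1.7165  0.2015 82.3497] shift in present axes [-1.8476  0.1067 82.347 ]
[ 0.9     0.275  -0.2628  0.2761 -0.905  -1.1374] [ 0.5939 -0.8254 -0.0873]
```

View pics/s2.png

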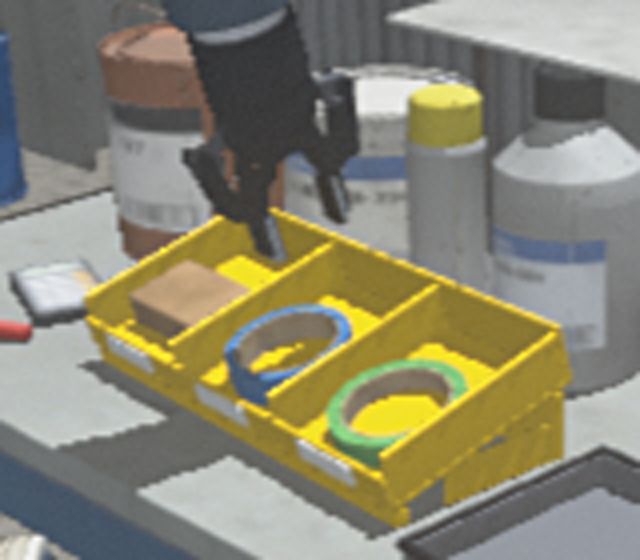

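The open fingers, at (270,250) and (335,215), sit above the middle bay. Moving along the approach axis takes them to either side of the blue roll's rear rim, at about (330,315). I'll go down.

```bash
python3 -m crank '[{"x":-0.002,"y":0,"z":0.012,"ax":0,"ay":0,"az":0,"fingers":0.6},{"x":0,"y":0,"z":0.012,"ax":0,"ay":0,"az":0,"fingers":0.6},{"x":0,"y":0,"z":0.012,"ax":0,"ay":0,"az":0,"fingers":0.6},{"x":0,"y":0,"z":0.012,"ax":0,"ay":0,"az":0,"fingers":0.6},{"x":0,"y":0,"z":0.012,"ax":0,"ay":0,"az":0,"fingers":0.6}]'
python3 -m crank '[{"x":0,"y":0,"z":0.006,"ax":0,"ay":0,"az":0,"fingers":0.6},{"x":0,"y":0,"z":0.006,"ax":0,"ay":0,"az":0,"fingers":0.6},{"x":0,"y":0,"z":0.006,"ax":0,"ay":0,"az":0,"fingers":0.6},{"x":0,"y":0,"z":0.003,"ax":0,"ay":0,"az":0,"fingers":0.6},{"x":0,"y":0,"z":0,"ax":0,"ay":0,"az":0,"fingers":0.6}]'
python3 snap.py top 180 170 340 270 t3;python3 snap.py scene 190 100 350 240 s3; python3 -c "
import cv2,numpy as np
a=cv2.imread('pics/t3.png');b=cv2.imread('pics/s3.png');a=cv2.resize(a,None,fx=.6,fy=.6);b=cv2.resize(b,None,fx=.6,fy=.6);cv2.imwrite('pics/c3.png',np.vstack([a,b]))"
```

```text
t: 3.12
ee_pos: [0.5395, 0.3002, 0.0729]
orientation: [-2.004, 2.164, -0.284]
force: [-0.2, -0.7, -0.4]
grip_width: 0.603
finger_force: 0.0
t: 3.75
ee_pos: [0.5448, 0.2997, 0.0534]
orientation: [-2.004, 2.164, -0.284]
force: [0.1, 0.0, -0.2]
grip_width: 0.6
finger_force: 0.0
```

View pics/c3.png

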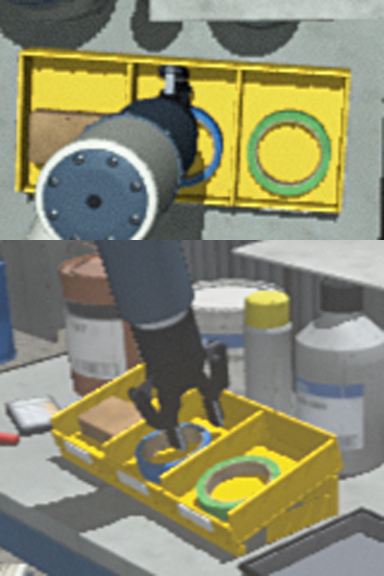

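One finger is inside the roll's hole and the other is behind its rim, with no contact force. I'll close.

```bash
python3 -m crank '[{"x":0,"y":0,"z":0.001,"ax":0,"ay":0,"az":0,"fingers":0.35},{"x":0,"y":0,"z":0.001,"ax":0,"ay":0,"az":0,"fingers":0.3},{"x":0,"y":0,"z":0,"ax":0,"ay":0,"az":0,"fingers":0.0},{"x":0,"y":0,"z":0,"ax":0,"ay":0,"az":0,"fingers":0.0},{"x":0,"y":0,"z":0,"ax":0,"ay":0,"az":0,"fingers":0.0},{"x":0,"y":0,"z":0,"ax":0,"ay":0,"az":0,"fingers":0.0},{"x":0,"y":0,"z":0,"ax":0,"ay":0,"az":0,"fingers":0.0},{"x":0,"y":0,"z":0,"ax":0,"ay":0,"az":0,"fingers":0.0}]' 40
```

```text
t: 4.85
ee_pos: [0.5454, 0.2998, 0.0516]
orientation: [-2.004, 2.164, -0.284]
force: [-0.5, 0.2, -0.4]
grip_width: 0.199
finger_force: 40.0
```

```bash
python3 -m crank '[{"x":0,"y":0,"z":-0.008,"ax":0,"ay":0,"az":0,"fingers":0.0},{"x":0,"y":0,"z":-0.015,"ax":0,"ay":0,"az":0,"fingers":0.0},{"x":0,"y":0,"z":-0.02,"ax":0,"ay":0,"az":0,"fingers":0.0},{"x":0,"y":0,"z":-0.02,"ax":0,"ay":0,"az":0,"fingers":0.0},{"x":0,"y":0,"z":-0.02,"ax":0,"ay":0,"az":0,"fingers":0.0},{"x":0,"y":0,"z":-0.02,"ax":0,"ay":0,"az":0,"fingers":0.0},{"x":0,"y":0,"z":-0.012,"ax":0,"ay":0,"az":0,"fingers":0.0},{"x":0,"y":0,"z":0,"ax":0,"ay":0,"az":0,"fingers":0.0}]'
python3 - <<'E'
from g import *
r=np.radians
go((.4975,-.140,.11),r(-3.5),0)
E
```

```text
t: 5.85
ee_pos: [0.5158, 0.3024, 0.164]
orientation: [-2.002, 2.162, -0.283]
force: [0.3, -0.2, -1.3]
grip_width: 0.2
finger_force: 39.9
t 5.85 turn deg [-15.1054   0.071   -0.899 ] then shift mm [442.7245  -8.7649  54.0318] shift in present axes [442.7128  -1.3193  54.8171]
```

```bash
python3 -m crank '[{"x":0,"y":0,"z":0,"ax":-3.8,"ay":0,"az":-0.2,"fingers":0.0},{"x":0,"y":0,"z":0,"ax":-3.8,"ay":0,"az":-0.2,"fingers":0.0},{"x":0,"y":0,"z":0,"ax":-3.8,"ay":0,"az":-0.2,"fingers":0.0},{"x":0,"y":0,"z":0,"ax":-3.7,"ay":0,"az":-0.2,"fingers":0.0},{"x":0.02,"y":0,"z":0,"ax":0,"ay":0,"az":0,"fingers":0.0},{"x":0.03,"y":-0.002,"z":0,"ax":0,"ay":0,"az":0,"fingers":0.0},{"x":0.035,"y":0,"z":0,"ax":0,"ay":0,"az":0,"fingers":0.0},{"x":0.04,"y":-0.002,"z":0,"ax":0,"ay":0,"az":0,"fingers":0.0},{"x":0.04,"y":-0.002,"z":0,"ax":0,"ay":0,"az":0,"fingers":0.0},{"x":0.04,"y":-0.002,"z":0,"ax":0,"ay":0,"az":0,"fingers":0.0}]'
python3 -m crank '[{"x":0.04,"y":0,"z":0,"ax":0,"ay":0,"az":0,"fingers":0.0},{"x":0.04,"y":0,"z":0,"ax":0,"ay":0,"az":0,"fingers":0.0},{"x":0.04,"y":0,"z":0,"ax":0,"ay":0,"az":0,"fingers":0.0},{"x":0.04,"y":0,"z":0,"ax":0,"ay":0,"az":0,"fingers":0.0},{"x":0.04,"y":0,"z":0,"ax":0,"ay":0,"az":0,"fingers":0.0},{"x":0.02,"y":0,"z":0.02,"ax":0,"ay":0,"az":0,"fingers":0.0},{"x":0.015,"y":0,"z":0.02,"ax":0,"ay":0,"az":0,"fingers":0.0},{"x":0,"y":0,"z":0.02,"ax":0,"ay":0,"az":0,"fingers":0.0},{"x":0,"y":0,"z":0,"ax":0,"ay":0,"az":0,"fingers":0.0}]'
python3 - <<'E'
from g import *
r=np.radians
go((.4975,-.140,.011),r(-3.5),0)
E
python3 snap.py scene 270 130 460 280 s4
```

```text
t: 7.1
ee_pos: [0.5097, 0.0948, 0.1623]
orientation: [2.149, -2.289, -0.0]
force: [2.0, -0.4, -2.3]
grip_width: 0.201
finger_force: 39.8
t: 8.22
ee_pos: [0.4936, -0.1381, 0.1012]
orientation: [2.146, -2.288, -0.005]
force: [-0.6, -0.2, -0.6]
grip_width: 0.203
finger_force: 39.9
t 8.225 turn deg [ 0.3095 -0.0516 -0.1548] then shift mm [ 1.6234 -4.0254 90.2039] shift in present axes [ 1.5305 -4.5169 90.1822]
```

View pics/s4.png

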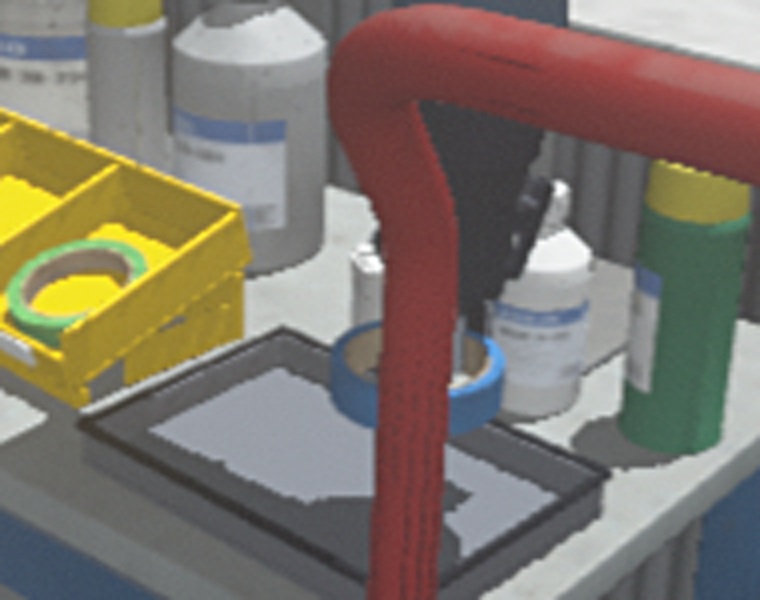

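The roll is held by its rear rim, level, at crop (415,375) over the right half of the tray. Next I lower it.

```bash
python3 -m crank '[{"x":0,"y":-0.002,"z":0.015,"ax":0,"ay":0,"az":0,"fingers":0.0},{"x":0.002,"y":-0.002,"z":0.02,"ax":0,"ay":0,"az":0,"fingers":0.0},{"x":0,"y":0,"z":0.02,"ax":0,"ay":0,"az":0,"fingers":0.0},{"x":0,"y":0,"z":0.015,"ax":0,"ay":0,"az":0,"fingers":0.0},{"x":0,"y":0,"z":0.008,"ax":0,"ay":0,"az":0,"fingers":0.0},{"x":0,"y":0,"z":0.004,"ax":0,"ay":0,"az":0,"fingers":0.0},{"x":0,"y":0,"z":0.002,"ax":0,"ay":0,"az":0,"fingers":0.0},{"x":0,"y":0,"z":0.001,"ax":0,"ay":0,"az":0,"fingers":0.0},{"x":0,"y":0,"z":0,"ax":0,"ay":0,"az":0,"fingers":0.0}]'
python3 -m crank '[{"x":0,"y":0,"z":0.002,"ax":0,"ay":0,"az":0,"fingers":0.0},{"x":0,"y":0,"z":0.0,"ax":0,"ay":0,"az":0,"fingers":0.0}]'
```

```text
t: 9.4
ee_pos: [0.4998, -0.14, 0.0182]
orientation: [2.15, -2.29, -0.0]
force: [0.1, 0.7, -1.6]
grip_width: 0.2
finger_force: 39.8
t: 9.65
ee_pos: [0.4995, -0.14, 0.0158]
orientation: [2.149, -2.289, -0.001]
force: [0.3, 0.7, -1.8]
grip_width: 0.199
finger_force: 39.8
```

```bash
python3 -m crank '[{"x":0,"y":0,"z":0.002,"ax":0,"ay":0,"az":0,"fingers":0.0},{"x":0,"y":0,"z":0.001,"ax":0,"ay":0,"az":0,"fingers":0.0},{"x":0,"y":0,"z":0.0,"ax":0,"ay":0,"az":0,"fingers":0.0}]'
python3 -m crank '[{"x":0,"y":0,"z":0.001,"ax":0,"ay":0,"az":0,"fingers":0.0},{"x":0,"y":0,"z":0.0,"ax":0,"ay":0,"az":0,"fingers":0.0}]'
python3 -m crank '[{"x":0,"y":0,"z":0.001,"ax":0,"ay":0,"az":0,"fingers":0.0},{"x":0,"y":0,"z":0.0,"ax":0,"ay":0,"az":0,"fingers":0.0}]'
```

```text
t: 10.02
ee_pos: [0.4995, -0.14, 0.0128]
orientation: [2.149, -2.289, -0.001]
force: [0.8, -0.2, -1.3]
grip_width: 0.201
finger_force: 39.8
t: 10.28
ee_pos: [0.4995, -0.14, 0.0118]
orientation: [2.149, -2.289, -0.001]
force: [-0.2, -0.2, -1.6]
grip_width: 0.204
finger_force: 39.8
t: 10.52
ee_pos: [0.4995, -0.14, 0.0108]
orientation: [2.149, -2.289, -0.001]
force: [0.1, -0.4, -1.6]
grip_width: 0.199
finger_force: 39.8
```

```bash
python3 -m crank '[{"x":0,"y":0,"z":0.001,"ax":0,"ay":0,"az":0,"fingers":0.0},{"x":0,"y":0,"z":0.0,"ax":0,"ay":0,"az":0,"fingers":0.0}]'
python3 -m crank '[{"x":0,"y":0,"z":0.001,"ax":0,"ay":0,"az":0,"fingers":0.0},{"x":0,"y":0,"z":0.0,"ax":0,"ay":0,"az":0,"fingers":0.0}]'
```

```text
t: 10.78
ee_pos: [0.4997, -0.1401, 0.0104]
orientation: [2.15, -2.289, -0.0]
force: [-1.9, 0.9, 4.4]
grip_width: 0.2
finger_force: 40.5
t: 11.02
ee_pos: [0.4997, -0.1401, 0.0104]
orientation: [2.15, -2.289, 0.0]
force: [-5.1, 2.7, 13.4]
grip_width: 0.196
finger_force: 41.9
```

```bash
python3 -m crank '[{"x":0,"y":0,"z":-0.001,"ax":0,"ay":0,"az":0,"fingers":0.0},{"x":0,"y":0,"z":0,"ax":0,"ay":0,"az":0,"fingers":0.25},{"x":0,"y":0,"z":0,"ax":0,"ay":0,"az":0,"fingers":0.35},{"x":0,"y":0,"z":0,"ax":0,"ay":0,"az":0,"fingers":0.5},{"x":0,"y":0,"z":0,"ax":0,"ay":0,"az":0,"fingers":0.5},{"x":0,"y":0,"z":0,"ax":0,"ay":0,"az":0,"fingers":0.5}]'
python3 -m crank '[{"x":0,"y":0,"z":-0.005,"ax":0,"ay":0,"az":0,"fingers":0.5},{"x":0,"y":0,"z":-0.01,"ax":0,"ay":0,"az":0,"fingers":0.5},{"x":0,"y":0,"z":-0.015,"ax":0,"ay":0,"az":0,"fingers":0.5},{"x":0,"y":0,"z":-0.02,"ax":0,"ay":0,"az":0,"fingers":0.5},{"x":0,"y":0,"z":-0.025,"ax":0,"ay":0,"az":0,"fingers":0.5},{"x":0,"y":0,"z":-0.03,"ax":0,"ay":0,"az":0,"fingers":0.5},{"x":0,"y":0,"z":-0.03,"ax":0,"ay":0,"az":0,"fingers":0.5},{"x":0,"y":0,"z":-0.015,"ax":0,"ay":0,"az":0,"fingers":0.5},{"x":0,"y":0,"z":0,"ax":0,"ay":0,"az":0,"fingers":0.5}]'
python3 - <<'E'
from g import *
from h import *
r=np.radians
# block: underside (.5207,.423,.037); TCP 3 mm above floor, pregrasp +90 along n
n=np.array([-.258,.020,.966]);b=np.array([.5207,.423,.037])
go(b+n*.093,r(-4.4),r(15))
im=viewer.camera('top');c=cont(im,'blue',(335,200,440,280));e=cv2.fitEllipse(cv2.convexHull(c));print(e,plane('top',e[0],.029))
E
```

```text
t: 11.78
ee_pos: [0.4996, -0.14, 0.0099]
orientation: [2.149, -2.289, -0.001]
force: [0.0, -0.1, 0.5]
grip_width: 0.499
finger_force: 0.0
t: 12.9
ee_pos: [0.5003, -0.1399, 0.161]
orientation: [-2.15, 2.29, -0.002]
force: [-1.4, 0.6, 0.5]
grip_width: 0.501
finger_force: 0.0
t 12.9 turn deg [14.9313  0.0879  0.7848] then shift mm [-562.8696   54.1453   20.8754] shift in present axes [-563.4702   39.1995   33.9765]
((420.44488525390625, 225.7151641845703), (5.1418776512146, 20.27207374572754), 4.3987321853637695) [ 0.5129 -0.1721  0.029 ]
```

```bash
python3 -m crank '[{"x":-0.03,"y":0.004,"z":0,"ax":0,"ay":0,"az":0,"fingers":0.5},{"x":-0.04,"y":0.004,"z":0,"ax":0,"ay":0,"az":0,"fingers":0.5},{"x":-0.04,"y":0.004,"z":0,"ax":0,"ay":0,"az":0,"fingers":0.5},{"x":-0.04,"y":0.004,"z":0,"ax":0,"ay":0,"az":0,"fingers":0.5},{"x":-0.04,"y":0.004,"z":0,"ax":0,"ay":0,"az":0,"fingers":0.5},{"x":-0.04,"y":0.004,"z":0,"ax":0,"ay":0,"az":0,"fingers":0.5},{"x":-0.04,"y":0.004,"z":0,"ax":0,"ay":0,"az":0,"fingers":0.5},{"x":-0.04,"y":0.004,"z":0,"ax":0,"ay":0,"az":0,"fingers":0.5},{"x":-0.04,"y":0.004,"z":0,"ax":0,"ay":0,"az":0,"fingers":0.5},{"x":-0.04,"y":0.004,"z":0,"ax":0,"ay":0,"az":0,"fingers":0.5}]'
python3 -m crank '[{"x":-0.04,"y":0,"z":0,"ax":0,"ay":0,"az":0,"fingers":0.9},{"x":-0.04,"y":0,"z":0,"ax":0,"ay":0,"az":0,"fingers":0.9},{"x":-0.04,"y":0,"z":0,"ax":0,"ay":0,"az":0,"fingers":0.9},{"x":-0.03,"y":0,"z":0,"ax":0,"ay":0,"az":0,"fingers":0.9},{"x":-0.015,"y":0,"z":0,"ax":0,"ay":0,"az":0,"fingers":0.9},{"x":0,"y":0,"z":0,"ax":3.75,"ay":0,"az":0.2,"fingers":0.9},{"x":0,"y":0,"z":0,"ax":3.75,"ay":0,"az":0.2,"fingers":0.9},{"x":0,"y":0,"z":0,"ax":3.75,"ay":0,"az":0.2,"fingers":0.9},{"x":0,"y":0,"z":0,"ax":3.7,"ay":0,"az":0.2,"fingers":0.9},{"x":0,"y":0,"z":0,"ax":0,"ay":0,"az":0,"fingers":0.9}]'
python3 - <<'E'
from g import *
from h import *
r=np.radians
n=np.array([-.258,.020,.966]);b=np.array([.5207,.423,.037])
go(b+n*.003,r(-4.4),r(15))
im=viewer.camera('top');c=cont(im,'blue',(335,200,440,280));e=cv2.fitEllipse(cv2.convexHull(c));print(e,plane('top',e[0],.029))
im=np.vstack([cv2.resize(viewer.camera(q)[y:y+130,x:x+260],None,fx=2.2,fy=2.2,interpolation=cv2.INTER_CUBIC) for q,x,y in(('top',180,160),('scene',190,90))])
cv2.imwrite('pics/c5.png',im[:,:,::-1])
E
```

```text
t: 14.2
ee_pos: [0.4835, 0.2526, 0.158]
orientation: [2.147, -2.287, -0.001]
force: [-0.0, 0.2, 0.1]
grip_width: 0.505
finger_force: 0.0
t: 15.45
ee_pos: [0.4935, 0.4153, 0.1585]
orientation: [-2.008, 2.166, -0.283]
force: [0.5, -0.7, -0.2]
grip_width: 0.898
finger_force: 0.0
t 15.45 turn deg [ 0.2042 -0.0654  0.084 ] then shift mm [ -9.7657   5.8204 121.1795] shift in present axes [ -9.9123   5.374  121.1882]
((409.2445068359375, 243.2400665283203), (33.14675521850586, 33.76321029663086), 130.96180725097656) [ 0.4629 -0.1373  0.029 ]
```

View pics/c5.png

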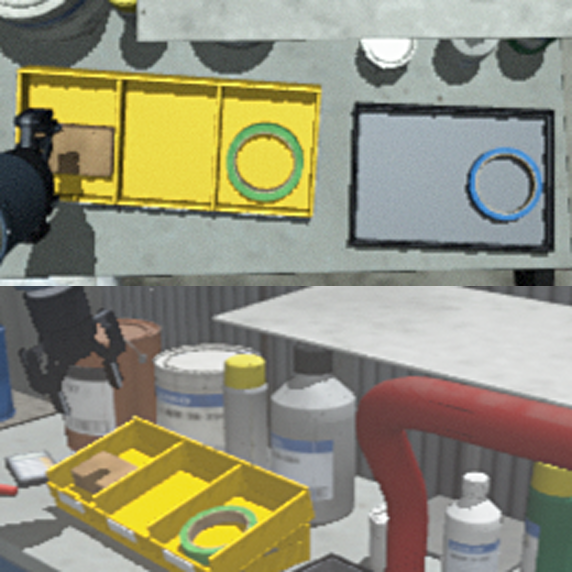

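The roll lies flat in the tray, measured at (0.463, −0.137) with the right size. The hand is over the left bay with the block below it, so I go down on that.

```bash
python3 -m crank '[{"x":-0.01,"y":0.005,"z":0.01,"ax":0,"ay":0,"az":0,"fingers":0.9},{"x":0,"y":0,"z":0.015,"ax":0,"ay":0,"az":0,"fingers":0.9},{"x":0,"y":0,"z":0.02,"ax":0,"ay":0,"az":0,"fingers":0.9},{"x":0,"y":0,"z":0.02,"ax":0,"ay":0,"az":0,"fingers":0.9},{"x":0,"y":0,"z":0.015,"ax":0,"ay":0,"az":0,"fingers":0.9},{"x":0,"y":0,"z":0,"ax":0,"ay":0,"az":0,"fingers":0.9}]'
python3 - <<'E'
from g import *
r=np.radians
n=np.array([-.258,.020,.966]);b=np.array([.5207,.423,.037])
go(b+n*.003,r(-4.4),r(15))
E
python3 snap.py scene 190 100 350 240 s6
```

```text
t: 16.35
ee_pos: [0.511, 0.4242, 0.079]
orientation: [-2.007, 2.168, -0.283]
force: [0.5, -0.5, 0.5]
grip_width: 0.9
finger_force: 0.0
t 16.35 turn deg [ 0.2229 -0.111  -0.0136] then shift mm [ 0.4824  1.4322 40.1091] shift in present axes [ 0.405   1.276  40.1152]
```

View pics/s6.png

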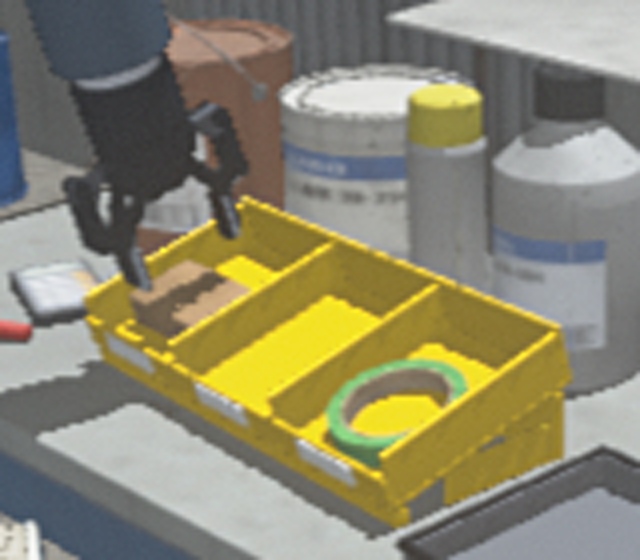

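The tips, at (137,288) and (232,237), have their midpoint about 22 mm above the block's top centre near (190,291), so the hand is centred. Going down with force checks.

```bash
python3 -m crank '[{"x":0,"y":0.001,"z":0.01,"ax":0,"ay":0,"az":0,"fingers":0.9},{"x":0,"y":0,"z":0.008,"ax":0,"ay":0,"az":0,"fingers":0.9},{"x":0,"y":0,"z":0.006,"ax":0,"ay":0,"az":0,"fingers":0.9},{"x":0,"y":0,"z":0.004,"ax":0,"ay":0,"az":0,"fingers":0.9},{"x":0,"y":0,"z":0,"ax":0,"ay":0,"az":0,"fingers":0.9}]'
python3 -m crank '[{"x":0,"y":0,"z":0.005,"ax":0,"ay":0,"az":0,"fingers":0.9},{"x":0,"y":0,"z":0.005,"ax":0,"ay":0,"az":0,"fingers":0.9},{"x":0,"y":0,"z":0.002,"ax":0,"ay":0,"az":0,"fingers":0.9},{"x":0,"y":0,"z":0,"ax":0,"ay":0,"az":0,"fingers":0.9}]'
```

```text
t: 17.02
ee_pos: [0.5174, 0.4247, 0.0534]
orientation: [-2.005, 2.166, -0.282]
force: [1.1, 0.6, -0.0]
grip_width: 0.905
finger_force: 0.0
t: 17.52
ee_pos: [0.5205, 0.4245, 0.0419]
orientation: [-2.005, 2.166, -0.282]
force: [-0.0, 0.4, 0.0]
grip_width: 0.897
finger_force: 0.0
```

```bash
python3 -m crank '[{"x":0,"y":0,"z":0,"ax":0,"ay":0,"az":0,"fingers":0.8},{"x":0,"y":0,"z":0,"ax":0,"ay":0,"az":0,"fingers":0.75},{"x":0,"y":0,"z":0,"ax":0,"ay":0,"az":0,"fingers":0.65},{"x":0,"y":0,"z":0,"ax":0,"ay":0,"az":0,"fingers":0.5},{"x":0,"y":0,"z":0,"ax":0,"ay":0,"az":0,"fingers":0.5},{"x":0,"y":0,"z":0,"ax":0,"ay":0,"az":0,"fingers":0.5}]' 40
python3 -m crank '[{"x":0,"y":0,"z":-0.008,"ax":0,"ay":0,"az":0,"fingers":0.5},{"x":0,"y":0,"z":-0.015,"ax":0,"ay":0,"az":0,"fingers":0.5},{"x":0,"y":0,"z":-0.02,"ax":0,"ay":0,"az":0,"fingers":0.5},{"x":0,"y":0,"z":-0.02,"ax":0,"ay":0,"az":0,"fingers":0.5},{"x":0,"y":0,"z":-0.02,"ax":0,"ay":0,"az":0,"fingers":0.5},{"x":0,"y":0,"z":-0.02,"ax":0,"ay":0,"az":0,"fingers":0.5},{"x":0,"y":0,"z":-0.015,"ax":0,"ay":0,"az":0,"fingers":0.5},{"x":0,"y":0,"z":0,"ax":0,"ay":0,"az":0,"fingers":0.5}]'
python3 - <<'E'
from g import *
go((.4675,-.0085,.13),np.radians(-3.5),0)
E
```

```text
t: 18.27
ee_pos: [0.5206, 0.425, 0.0427]
orientation: [-2.005, 2.165, -0.281]
force: [-3.6, -0.3, 5.7]
grip_width: 0.724
finger_force: 45.3
t: 19.27
ee_pos: [0.4904, 0.4275, 0.1579]
orientation: [-2.003, 2.163, -0.28]
force: [-0.2, -0.9, -1.1]
grip_width: 0.717
finger_force: 44.6
t 19.275 turn deg [-14.9531   0.1017  -0.8967] then shift mm [436.6344  -3.7161  27.8774] shift in present axes [436.6294  -3.2535  28.0129]
```

```bash
python3 -m crank '[{"x":0,"y":0,"z":0,"ax":-3.75,"ay":0,"az":-0.2,"fingers":0.5},{"x":0,"y":0,"z":0,"ax":-3.75,"ay":0,"az":-0.2,"fingers":0.5},{"x":0,"y":0,"z":0,"ax":-3.75,"ay":0,"az":-0.2,"fingers":0.5},{"x":0,"y":0,"z":0,"ax":-3.7,"ay":0,"az":-0.3,"fingers":0.5},{"x":0.02,"y":0,"z":0,"ax":0,"ay":0,"az":0,"fingers":0.5},{"x":0.03,"y":0,"z":0,"ax":0,"ay":0,"az":0,"fingers":0.5},{"x":0.035,"y":0,"z":0,"ax":0,"ay":0,"az":0,"fingers":0.5},{"x":0.04,"y":-0.001,"z":0,"ax":0,"ay":0,"az":0,"fingers":0.5},{"x":0.04,"y":-0.001,"z":0,"ax":0,"ay":0,"az":0,"fingers":0.5},{"x":0.04,"y":-0.001,"z":0,"ax":0,"ay":0,"az":0,"fingers":0.5}]'
python3 -m crank '[{"x":0.04,"y":0,"z":0,"ax":0,"ay":0,"az":0,"fingers":0.5},{"x":0.04,"y":0,"z":0,"ax":0,"ay":0,"az":0,"fingers":0.5},{"x":0.04,"y":0,"z":0,"ax":0,"ay":0,"az":0,"fingers":0.5},{"x":0.04,"y":0,"z":0,"ax":0,"ay":0,"az":0,"fingers":0.5},{"x":0.035,"y":0,"z":0,"ax":0,"ay":0,"az":0,"fingers":0.5},{"x":0.025,"y":0,"z":0.01,"ax":0,"ay":0,"az":0,"fingers":0.5},{"x":0.01,"y":0,"z":0.02,"ax":0,"ay":0,"az":0,"fingers":0.5},{"x":0,"y":0,"z":0,"ax":0,"ay":0,"az":0,"fingers":0.5}]'
python3 - <<'E'
from g import *
go((.4675,-.0085,.012),np.radians(-3.5),0)
E
python3 snap.py scene 250 110 440 260 s7
```

```text
t: 20.52
ee_pos: [0.4802, 0.2204, 0.1554]
orientation: [2.15, -2.287, -0.001]
force: [0.7, -0.3, -0.8]
grip_width: 0.715
finger_force: 44.6
t: 21.52
ee_pos: [0.465, -0.0085, 0.1246]
orientation: [2.147, -2.287, -0.005]
force: [-0.4, -0.3, -0.7]
grip_width: 0.724
finger_force: 44.5
t 21.525 turn deg [ 0.3306 -0.1027 -0.1125] then shift mm [ -0.1451  -2.5448 112.6303] shift in present axes [ -0.3526  -3.1941 112.6133]
```

View pics/s7.png

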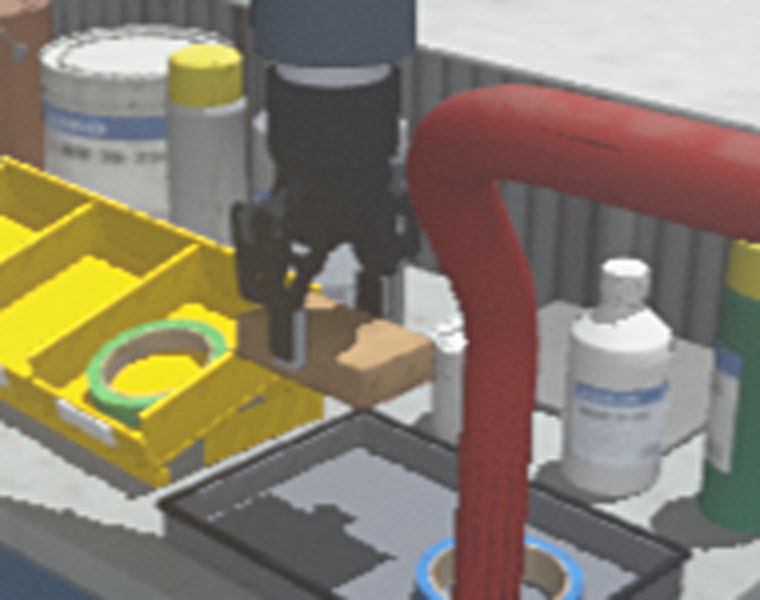

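The block is held level and central above the left half of the tray. The blue roll lies flat at crop (498,575), clear of it. Next I lower the block.

```bash
python3 -m crank '[{"x":0,"y":-0.001,"z":0.015,"ax":0,"ay":0,"az":0,"fingers":0.5},{"x":0,"y":-0.001,"z":0.02,"ax":0,"ay":0,"az":0,"fingers":0.5},{"x":0,"y":0,"z":0.025,"ax":0,"ay":0,"az":0,"fingers":0.5},{"x":0,"y":0,"z":0.02,"ax":0,"ay":0,"az":0,"fingers":0.5},{"x":0,"y":0,"z":0.012,"ax":0,"ay":0,"az":0,"fingers":0.5},{"x":0,"y":0,"z":0.006,"ax":0,"ay":0,"az":0,"fingers":0.5},{"x":0,"y":0,"z":0.002,"ax":0,"ay":0,"az":0,"fingers":0.5},{"x":0,"y":0,"z":0,"ax":0,"ay":0,"az":0,"fingers":0.5}]'
python3 -m crank '[{"x":0,"y":0,"z":0.002,"ax":0,"ay":0,"az":0,"fingers":0.5},{"x":0,"y":0,"z":0.001,"ax":0,"ay":0,"az":0,"fingers":0.5},{"x":0,"y":0,"z":0.0,"ax":0,"ay":0,"az":0,"fingers":0.5}]'
```

```text
t: 22.58
ee_pos: [0.4689, -0.0076, 0.0269]
orientation: [2.152, -2.288, 0.0]
force: [-0.2, -0.3, -0.3]
grip_width: 0.718
finger_force: 44.6
t: 22.95
ee_pos: [0.4685, -0.0078, 0.0235]
orientation: [2.151, -2.288, -0.001]
force: [0.7, -0.5, -0.8]
grip_width: 0.721
finger_force: 44.6
```

```bash
python3 -m crank '[{"x":0,"y":0,"z":0.003,"ax":0,"ay":0,"az":0,"fingers":0.5},{"x":0,"y":0,"z":0.003,"ax":0,"ay":0,"az":0,"fingers":0.5},{"x":0,"y":0,"z":0.0,"ax":0,"ay":0,"az":0,"fingers":0.5}]'
python3 -m crank '[{"x":0,"y":0,"z":0.002,"ax":0,"ay":0,"az":0,"fingers":0.5},{"x":0,"y":0,"z":0.001,"ax":0,"ay":0,"az":0,"fingers":0.5},{"x":0,"y":0,"z":0.0,"ax":0,"ay":0,"az":0,"fingers":0.5}]'
python3 -m crank '[{"x":0,"y":0,"z":0.002,"ax":0,"ay":0,"az":0,"fingers":0.5},{"x":0,"y":0,"z":0.0,"ax":0,"ay":0,"az":0,"fingers":0.5}]'
```

```text
t: 23.32
ee_pos: [0.4682, -0.0078, 0.0171]
orientation: [2.151, -2.287, -0.001]
force: [0.5, -0.4, -0.5]
grip_width: 0.721
finger_force: 44.6
t: 23.7
ee_pos: [0.4684, -0.0078, 0.0144]
orientation: [2.151, -2.287, -0.001]
force: [0.8, 0.3, -1.6]
grip_width: 0.719
finger_force: 44.6
t: 23.95
ee_pos: [0.4683, -0.0078, 0.0123]
orientation: [2.151, -2.287, -0.001]
force: [0.9, -0.2, 0.2]
grip_width: 0.723
finger_force: 44.6
```

```bash
python3 -m crank '[{"x":0,"y":0,"z":0.001,"ax":0,"ay":0,"az":0,"fingers":0.5},{"x":0,"y":0,"z":0.0,"ax":0,"ay":0,"az":0,"fingers":0.5}]'
python3 -m crank '[{"x":0,"y":0,"z":0.001,"ax":0,"ay":0,"az":0,"fingers":0.5},{"x":0,"y":0,"z":0.0,"ax":0,"ay":0,"az":0,"fingers":0.5}]'
```

```text
t: 24.2
ee_pos: [0.4684, -0.0078, 0.0114]
orientation: [2.151, -2.287, -0.001]
force: [0.8, -0.5, -1.2]
grip_width: 0.718
finger_force: 44.6
t: 24.45
ee_pos: [0.4685, -0.0078, 0.0108]
orientation: [2.152, -2.287, -0.0]
force: [-1.5, -0.4, 5.5]
grip_width: 0.721
finger_force: 45.1
```

Contact. I'll release, retreat and check.

```bash
python3 -m crank '[{"x":0,"y":0,"z":0,"ax":0,"ay":0,"az":0,"fingers":0.78},{"x":0,"y":0,"z":0,"ax":0,"ay":0,"az":0,"fingers":0.85},{"x":0,"y":0,"z":0,"ax":0,"ay":0,"az":0,"fingers":0.9},{"x":0,"y":0,"z":0,"ax":0,"ay":0,"az":0,"fingers":0.9},{"x":0,"y":0,"z":0,"ax":0,"ay":0,"az":0,"fingers":0.9}]'
python3 -m crank '[{"x":0,"y":0,"z":-0.005,"ax":0,"ay":0,"az":0,"fingers":0.9},{"x":0,"y":0,"z":-0.01,"ax":0,"ay":0,"az":0,"fingers":0.9},{"x":0,"y":0,"z":-0.015,"ax":0,"ay":0,"az":0,"fingers":0.9},{"x":0,"y":0,"z":-0.02,"ax":0,"ay":0,"az":0,"fingers":0.9},{"x":0,"y":0,"z":-0.025,"ax":0,"ay":0,"az":0,"fingers":0.9},{"x":0,"y":0,"z":-0.03,"ax":0,"ay":0,"az":0,"fingers":0.9},{"x":0,"y":0,"z":-0.03,"ax":0,"ay":0,"az":0,"fingers":0.9},{"x":0,"y":0.03,"z":-0.015,"ax":0,"ay":0,"az":0,"fingers":0.9},{"x":0,"y":0.04,"z":0,"ax":0,"ay":0,"az":0,"fingers":0.9},{"x":0,"y":0.03,"z":0,"ax":0,"ay":0,"az":0,"fingers":0.9}]'
python3 -m crank '[{"x":-0.03,"y":0,"z":0,"ax":0,"ay":0,"az":0,"fingers":0.9},{"x":-0.04,"y":0,"z":0,"ax":0,"ay":0,"az":0,"fingers":0.9},{"x":-0.04,"y":0,"z":0,"ax":0,"ay":0,"az":0,"fingers":0.9},{"x":-0.04,"y":0,"z":0,"ax":0,"ay":0,"az":0,"fingers":0.9},{"x":-0.03,"y":0,"z":0,"ax":0,"ay":0,"az":0,"fingers":0.9},{"x":0,"y":0,"z":0,"ax":0,"ay":0,"az":0,"fingers":0.9},{"x":0,"y":0,"z":0,"ax":0,"ay":0,"az":0,"fingers":0.9}]'
python3 - <<'E'
from h import *
im=np.vstack([cv2.resize(viewer.camera(q)[y:y+130,x:x+270],None,fx=2.2,fy=2.2,interpolation=cv2.INTER_CUBIC) for q,x,y in(('top',180,160),('scene',200,150))])
cv2.imwrite('pics/c8.png',im[:,:,::-1])
E
```

```text
t: 25.08
ee_pos: [0.4685, -0.0077, 0.0104]
orientation: [2.151, -2.287, -0.001]
force: [-0.5, 0.4, 0.1]
grip_width: 0.897
finger_force: 0.0
t: 26.32
ee_pos: [0.3677, -0.0016, 0.1614]
orientation: [-2.152, 2.288, 0.0]
force: [-0.3, -0.2, -0.1]
grip_width: 0.898
finger_force: 0.0
t: 27.2
ee_pos: [0.3797, 0.1778, 0.1608]
orientation: [2.152, -2.287, -0.001]
force: [0.0, -0.3, -0.1]
grip_width: 0.898
finger_force: 0.0
```

View pics/c8.png

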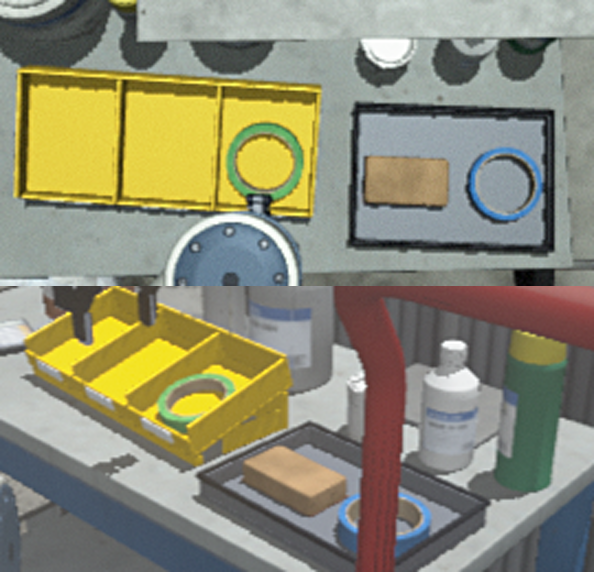

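The block, at top-view crop (405,181), and the roll, at (505,184), lie flat and apart on the tray floor. The green roll is still in its bay, the bystanders in view haven't moved, and the hand is clear. I'll hand in.

```bash
python3 -c "
from cell import robot
print(robot.finish_job())"
```

```text
the job is handed in; nothing more can be done
None
```

I handed the job in at about 27 s: the blue tape and then the cork block were set down flat, side by side on the tray floor, with the green roll still in its bay and the other things I could see where they were.

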